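Draw the sprung magnifier out over the ink dish and hold it

TASK

In the ink-making workshop, look at the dish of dark ink through the sprung magnifier: take the black grip on its rod and, with the rod still in its sleeve, first lower the raised arm to level and swing it to point straight at the dish, and steady it there a moment. Then pull the rod out against its inner spring to its red length mark (70 mm), so that the lens is centred over the dish, and finish while holding it still there with the gripper, since it springs back if let go. Leave the dish, the two jars and the black dish lid where they stand.

Things in the scene. Friction and masses are not known exactly. Their poses are not given: they have to be found in the camera images.
- pivot (a point): where the magnifier's swivel and tilt axes cross, on top of a fixed stand (round dark steel foot 116 mm across, post 22 mm thick), 150 mm above the table. This point's z axis is up, its x axis is the horizontal direction in which the arm points; it turns with the swivel. The arm, an aluminium sleeve 24 mm thick with its mouth 100 mm out from here and a counterweight 85 mm long behind, carries the sliding steel rod (12 mm thick)
- grip (a point): centre of the black rubber grip to take hold of: a small barrel lying across the rod, 24 mm in diameter, 28 mm long from flat end to flat end (its long axis is level and square to the arm: pinch it on its flat ends), on a stem 32 mm above the rod's axis. With the rod fully in, it is 155 mm along the arm from the pivot. Its x axis runs outward along the rod, y along the barrel, z from the rod to the grip
- lens (a point): centre of the round magnifying lens (black rim 93 mm across, 9 mm thick, in the plane of the arm, so level when the arm is level) on the outer end of the rod, on its axis, 90 mm farther out than the grip
- dish_centre (a point): centre, half-way up, of the loose round glass dish of dark ink (62 mm across, 14 mm high) on the table. It always stands 315 mm (level distance) from the pivot, so the level arm pointed at it, with the rod out to its mark, has the lens exactly above it
- swivel (a joint): swing of the arm about the upright axis, rad, positive counter-clockwise seen from above, limits -0.9 to 0.9; stiff (0.35 N m of friction), stays where it is left. The zero has no bearing on the dish's direction
- tilt (a joint): tilt of the arm, rad: 0 is level, positive is outer end up, limits -0.15 to 0.6; stiff (0.6 N m of friction), stays where it is left; starts raised
- rod (a joint): how far the rod is pulled out of the sleeve, m: 0 fully in, 0.070 at the length mark, 0.090 the end stop. The inner spring pulls it back with 3 N fully in and 10 N at the mark, so grip firmly (about 60 N). The mark is a red ring on the rod, hidden in the sleeve until then: at 0.070 the 6 mm wide ring has just come wholly out of the mouth
- amber_jar_centre (a point): centre, half-way up, of a loose jar of yellow ink with a steel lid, 68 mm across, 90 mm high; leave it alone
- dark_jar_centre (a point): centre, half-way up, of a loose jar of dark brown ink with a black lid, 58 mm across, 105 mm high; leave it alone
- dish_lid_centre (a point): centre, half-way up, of the loose black dish lid lying on the table, 68 mm across, 8 mm high; leave it alone
Mind the look-alikes: they are no part of the job. What is meant by the part that bears dish_centre is not orange or yellow, and is the larger of those in its own colour.

How it is judged:
By the outcome, as a careful person would: the job done as asked, in the order asked, and still so for the second after the job is handed in, while the arm keeps its last pose, push and grip.
It also fails if it takes over 40 s, if anything falls off the work surface, if the arm or the gripper's body presses on something with over 40 N, if the wrist force passes 120 N, or if a joint passes its speed limit or range.

ROBOT

A 7-joint arm with a two-finger parallel gripper is mounted at the origin on the work surface. World frame = base frame: x ahead of the robot, y to its left, z up, the work surface at z = 0. Lengths are in m, angles in rad, forces in N, time in s.
With the tool pointing down it reaches from about 0.425 to 0.925 m from the base axis. Payload 6.8 kg.
Tool frame: the origin (TCP) lies on the centre line of the jaws, within the pads' length; the fingertips stand 14 mm ahead of it and the grasp point (between the pads) lies 5 mm behind it (bot.finger_overhang is the distance from the TCP to the fingertips, in m); z points along the fingers, y is the line along which they close (so a half turn about z gives the same grasp; the last joint's range is limited). The gripper opens to 85 mm and grips with 20 to 120 N. Pads are 22 mm wide; open, the fingers measure 114 mm over their backs; the gripper's body (76 mm by 85 mm) begins 54 mm behind the grasp point. The pads swing forward as they close: fully open they stand 13 mm farther back than shut.
Start: joints at [-1.336, 0.477, 0.022, 1.555, -0.011, 1.109, -0.083], TCP at [0.227, 0.636, 0.245] pointing down, gripper open.
Joint ranges: [-2.96, 2.96], [-0.34, 2.1], [-1.41, 1.46], [0.24, 2.44], [-1.37, 4.51], [0.17, 1.92], [-2.96, 2.96]. Speed limits (rad/s): [2.39, 2.39, 3.14, 3.14, 3.14, 3.14, 3.14].

INTERFACE

Orientations are given as a unit quaternion [w, x, y, z].
In Python, from station import bot gives the robot as it stands.
- The arm moves only by the shell command python3 -m inch 'ROWS' [OPENING] [FORCE]. ROWS is JSON, a list of rows, each a list of 4 numbers: the shift along the tool's x, y, z in m, then the turn about the tool's z in degrees. A call has 1 to 12 rows; each row shifts and turns the commanded pose from where the row before left it, along the tool's axes as they then stand; what a row does not reach is not made up. A row lasts 1/10 s, in which the tool goes at most 50 mm and 8.59 degrees, less where a joint would pass 70% of its speed; a pose out of reach is approached as far as the arm can. A call is refused whole if a number of a shift passes 0.05 or a number of a turn 8.59, either way. A call with a gripper value outside its range is refused whole. OPENING is the finger opening in m, from 0 to 0.0854, set as the call begins (- or left out, the last holds). The fingers move at their own pace and stop on an object; FORCE is the grip in N (left out, the last holds). Time passes only in rows, so rows that do not move let the fingers close. It gives the time, the measured TCP pose, the force, the opening and the grip force at its end, in the units of the state.
- bot.get_obs(): the state, without advancing time (a new reading comes with each control period).
- bot.read_camera(name): name is "scene" or "top" or "wrist"; returns a dict with "color" (384x512x3 uint8, red, green, blue), "mtx" (3x3 intrinsics, pixels), "world_from_camera" (4x4, takes a point from camera to world coordinates); the wrist camera has in their place "hand_eye" (4x4, takes a point from camera to tool coordinates, whose origin is the TCP and whose axes are the flange's). Camera axes: x right, y up, looking along -z (the intrinsics and any distortion apply to the point x, -y, -z); pixel columns grow to the right and rows downward; lengths in m; the calibration is good to about 2 mm. A picture is of the moment at which its call begins: read the wrist's pose just before it. There is no depth.
- bot.hand_in(): hands the job in; it is judged then, once.
The state is a dict: "t": time; "q": joint angles; "joint_vel": joint speeds; "joint_torque": joint torques, N m; "eef_pos": TCP position; "tool_rot": TCP orientation; "contact_force": force on the tool from outside, world axes, zero at the start; "torque": the same for the moment, N m; "gripper_width": opening from 0.0 (shut) to 1.0 (fully open); "grasp_force": force on a finger pad.
Only numpy, scipy, OpenCV 4.12 (cv2) and the standard library are available. Lean on these libraries where they do the work, as an engineer would, in place of code of your own. Each camera call takes 0.05 s, during which the arm holds its last target. There are 200 camera calls.

## Working session

There is one attempt and no reset: what is moved stays moved. The work goes in short steps, Python scripts to look and compute and a shell command to move; the robot and the scene stay as the last step left them, time stands still between calls to the robot, and variables do not carry over. Pictures are saved under pics/ and viewed, at most 10 in all, crops included, and the job is handed in when it is done.

```bash
ls; mkdir -p pics; python3 - <<'E'
from station import bot
import cv2,numpy as np
o=bot.get_obs()
print({k:np.round(v,3) for k,v in o.items()})
for n in ("scene","top"):
    c=bot.read_camera(n); cv2.imwrite(f"pics/{n}0.png",c["color"][...,::-1]); print(n,np.round(c["mtx"],1).tolist(),np.round(c["world_from_camera"],3).tolist(),[k for k in c])
E
```

```text
pics
{'t': np.float64(0.0), 'q': array([-1.336,  0.478,  0.022,  1.556, -0.011,  1.109, -0.083]), 'joint_vel': array([ 0.   , -0.001, -0.   , -0.001,  0.   ,  0.001, -0.001]), 'joint_torque': array([ 0.0000e+00, -5.9646e+01,  1.6080e+00, -2.8120e+01,  1.3000e-02,
        9.0000e-03,  0.0000e+00]), 'eef_pos': array([0.227, 0.635, 0.244]), 'tool_rot': array([-0.   ,  0.171,  0.985, -0.001]), 'contact_force': array([ 0.038, -0.519, -0.498]), 'torque': array([ 0.002,  0.015, -0.032]), 'grasp_force': np.float64(0.0), 'gripper_width': np.float64(0.998)}
scene [[422.8, 0.0, 256.7], [0.0, 422.8, 192.3], [0.0, 0.0, 1.0]] [[-0.614, -0.624, 0.484, 1.082], [0.789, -0.47, 0.394, 0.575], [-0.019, 0.624, 0.781, 1.11], [0.0, 0.0, 0.0, 1.0]] ['color', 'mtx', 'world_from_camera']
top [[463.2, 0.0, 266.6], [0.0, 463.2, 198.3], [0.0, 0.0, 1.0]] [[-0.009, 0.99, -0.14, 0.288], [-1.0, -0.012, -0.022, 0.065], [-0.023, 0.14, 0.99, 1.597], [0.0, 0.0, 0.0, 1.0]] ['color', 'mtx', 'world_from_camera']
```

View pics/scene0.png

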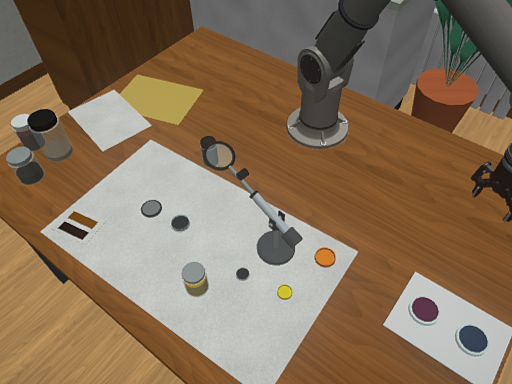

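View pics/top0.png

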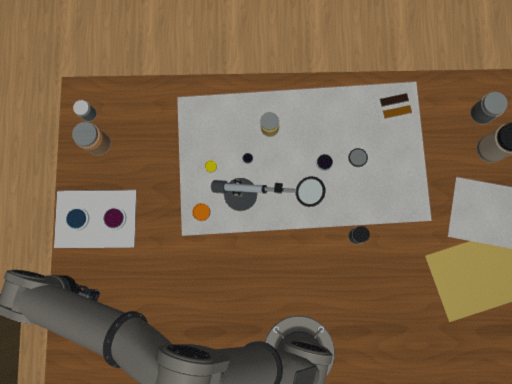

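Top view: dark candidates for the dish are (325,162), larger dark disc; (247,158), small dark disc; (358,157), grey-rimmed disc. Orange is at (201,212) and yellow at (211,166). The foot is at about (240,194), the lens at (311,192) and the grip at about (278,188). Next, a close crop and measurements.

```bash
cat > h.py <<'E'
import numpy as np,cv2
def ray(c,u,v):
    K,T=c["mtx"],c["world_from_camera"]
    d=T[:3,:3]@np.array([(u-K[0,2])/K[0,0],-(v-K[1,2])/K[1,1],-1.]); return T[:3,3],d/np.linalg.norm(d)
def plane(c,u,v,z):
    o,d=ray(c,u,v); return o+d*(z-o[2])/d[2]
def cross(c1,p1,c2,p2):
    o1,d1=ray(c1,*p1);o2,d2=ray(c2,*p2)
    s=np.linalg.lstsq(np.c_[d1,-d2],o2-o1,rcond=None)[0]
    a,b=o1+s[0]*d1,o2+s[1]*d2; return (a+b)/2,np.linalg.norm(a-b)
def proj(c,p):
    T=np.linalg.inv(c["world_from_camera"]);q=T[:3,:3]@p+T[:3,3];K=c["mtx"]
    return np.array([K[0,0]*q[0]/-q[2]+K[0,2],K[1,1]*-q[1]/-q[2]+K[1,2]])
E
python3 - <<'E'
from station import bot
from h import *
t=bot.read_camera("top");s=bot.read_camera("scene")
import pickle;pickle.dump((t,s),open("c0.pkl","wb"))
a=t["color"][105:255,195:395,::-1];b=s["color"][125:275,130:330,::-1]
cv2.imwrite("pics/crop1.png",cv2.resize(np.vstack([a[:, :],b]),None,fx=2,fy=2,interpolation=cv2.INTER_CUBIC) if 0 else np.hstack([cv2.resize(x,(400,300),interpolation=cv2.INTER_CUBIC) for x in (a,b)]))
for n,c,roi in(("top",t,(80,240,180,430)),("scene",s,(130,310,130,330))):
    g=c["color"][roi[0]:roi[1],roi[2]:roi[3]].max(2)
    for th in (45,80,120):
        N,L,S,C=cv2.connectedComponentsWithStats((g<th).astype(np.uint8))
        for k in range(1,N):
            if S[k,4]>25:
                u,v=C[k]+[roi[2],roi[0]]; print(n,th,np.round([u,v],1),S[k,2:],np.round(plane(c,u,v,.01),3)[:2])
E
```

```text
top 45 [394.   99.3] [ 26  10 141] [ 0.861 -0.355]
top 45 [247.2 157.6] [ 9  8 57] [0.657 0.167]
top 45 [324.4 161.4] [ 14  14 148] [ 0.64  -0.103]
top 45 [313.1 192. ] [29 29 95] [ 0.532 -0.061]
top 45 [278.2 187.6] [ 8  9 56] [0.549 0.06 ]
top 45 [359.5 233.6] [ 20  13 200] [ 0.387 -0.215]
top 80 [393.9  99.3] [ 28  12 198] [ 0.861 -0.354]
top 80 [357.2 157.5] [19 19 71] [ 0.652 -0.217]
top 80 [247.5 157.7] [10 10 75] [0.657 0.166]
top 80 [324.4 161.6] [ 16  15 177] [ 0.639 -0.103]
top 80 [310.2 191.4] [ 29  31 191] [ 0.535 -0.051]
top 80 [240.6 181.2] [ 24   7 100] [0.573 0.19 ]
top 80 [234.8 196.2] [ 45  30 620] [0.521 0.21 ]
top 80 [278.  187.5] [ 9 10 79] [0.549 0.06 ]
top 80 [263.6 188.5] [ 5  8 28] [0.547 0.11 ]
top 80 [359.1 233.3] [ 22  14 247] [ 0.388 -0.214]
top 120 [309.7  95.4] [ 250  120 2783] [ 0.881 -0.057]
top 120 [394.   99.4] [ 29  14 237] [ 0.861 -0.355]
top 120 [396.8 111.3] [ 28  12 197] [ 0.817 -0.363]
top 120 [269.3 122.2] [ 17  17 142] [0.784 0.088]
top 120 [269.6 132.2] [18  9 69] [0.748 0.087]
top 120 [357.6 157.1] [ 20  19 300] [ 0.653 -0.219]
top 120 [24
[... 610 characters left out ...]
5 226.8] [21 20 77] [0.48  0.144]
scene 80 [290.  238.4] [ 21  24 180] [0.482 0.212]
scene 80 [273.3 258.2] [36 22 85] [0.569 0.212]
scene 80 [242.4 273.3] [12 10 99] [0.663 0.17 ]
scene 120 [307.3 143. ] [ 43  19 155] [0.108 0.026]
scene 120 [315.6 133.8] [ 32  13 251] [0.049 0.024]
scene 120 [231.8 137.5] [22 12 30] [ 0.251 -0.214]
scene 120 [255.  210.4] [ 102  129 2150] [0.463 0.061]
scene 120 [151.2 209.3] [ 21  18 118] [ 0.663 -0.21 ]
scene 120 [281.3 215.2] [ 7 11 44] [0.428 0.14 ]
scene 120 [179.8 222.8] [ 18  15 211] [ 0.645 -0.099]
scene 120 [242.1 273.5] [ 13  12 121] [0.664 0.17 ]
scene 120 [195.2 280. ] [21 12 40] [0.761 0.076]
scene 120 [197.7 289. ] [ 23  18 189] [0.777 0.101]
```

View pics/crop1.png

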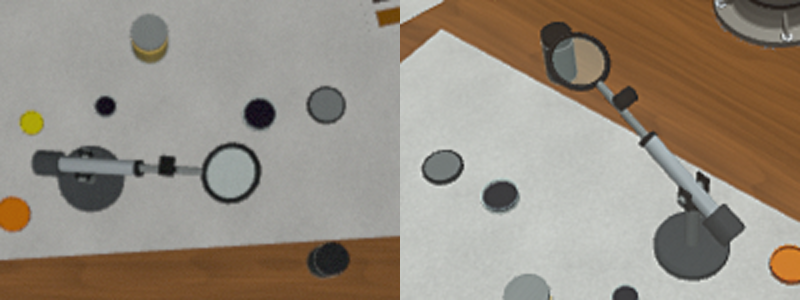

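The large glass-rimmed dark disc at (325,162) is the dish, and the grey disc of about 69 mm at (358,157) is the lid. The dark jar stands at (360,234), close to the lens. Next: foot, grip and lens by triangulation.

```bash
python3 - <<'E'
from h import *
import pickle;t,s=pickle.load(open("c0.pkl","rb"))
def ell(c,box,th,big=True):
    x0,y0,x1,y1=box; g=(c["color"][y0:y1,x0:x1].max(2)<th).astype(np.uint8)
    cs,_=cv2.findContours(g,cv2.RETR_EXTERNAL,cv2.CHAIN_APPROX_NONE)
    k=max(cs,key=cv2.contourArea); e=cv2.fitEllipse(k); return np.array(e[0])+[x0,y0],np.round(e[1],1)
lt,a=ell(t,(294,172,330,212),100); ls,b=ell(s,(198,134,237,172),90)
print("lens",lt,a,ls,b); L,e=cross(t,lt,s,ls);print(np.round(L,4),e)
# lens rim alt in scene by hand crop (580,62)
print(cross(t,lt,s,(130+181/2,125+62/2)))
G,e=cross(t,(278.1,187.5),s,(242.2,173.8));print("grip",np.round(G,4),e)
print("lens-grip",np.linalg.norm(L-G), "exp",np.hypot(.09,.032))
f1=plane(t,195+91/2,105+179/2,.006);f2=plane(s,130+291/2,125+245/2,.006);print("foot",f1,f2)
d1=plane(t,324.4,161.6,.01);d2=plane(s,179.8,222.4,.01);print("dish",d1,d2)
P=(f1+f2)/2;D=(d1+d2)/2
print("dist",np.linalg.norm((D-P)[:2]),"az dish",np.degrees(np.arctan2(*(D-P)[1::-1])),"az grip",np.degrees(np.arctan2(*(G-P)[1::-1])),"lens az",np.degrees(np.arctan2(*(L-P)[1::-1])))
print("pivot-lens",np.linalg.norm(L-[P[0],P[1],.15]),"tilt",np.arctan2(L[2]-.15,np.linalg.norm((L-P)[:2])))
print("pivot-grip",np.linalg.norm(G-[P[0],P[1],.15]),np.hypot(.155,.032))
for n,uv in(("amber",(269,122)),("dark",(360.5,233.5))): print(n,plane(t,*uv,.09 if n=="amber" else .105))
E
```

```text
lens [310.18301201 191.0991993 ] [28.4 30.2] [216.60388565 153.40493202] [28.4 38.6]
[ 0.5012 -0.0366  0.2436] 0.006913757063320421
(array([ 0.49899188, -0.03267257,  0.23442707]), np.float64(0.004729387829261156))
grip [0.5125 0.0608 0.2337] 0.0003841534921431959
lens-grip 0.09856183891639644 exp 0.09551963149007642
foot [0.52713495 0.19092211 0.006     ] [0.53324269 0.19418047 0.006     ]
dish [ 0.63907823 -0.10276498  0.01      ] [ 0.64390342 -0.0997325   0.01      ]
dist 0.31417605688341577 az dish -69.25151323300476 az grip -97.64819767480745 lens az -97.21134148536719
pivot-lens 0.24925958238851342 tilt 0.3849363995530826
pivot-grip 0.15710299541283337 0.15826875876179733
amber [0.75999644 0.08804156 0.09      ]
dark [ 0.38118087 -0.20195149  0.105     ]
```

```bash
python3 -m inch '[[0,0,-0.007,7.8],[0,0,-0.007,7.8],[0,0,-0.007,7.8],[0,0,-0.007,7.8],[0,0,-0.007,7.8],[0,0,-0.007,7.8],[0,0,-0.007,7.8],[0,0,-0.007,7.8],[0,0,-0.007,7.8],[0,0,-0.007,7.8]]' 0.0854 60 && python3 -m inch '[[-0.03,0.02,0,0],[-0.04,0.028,0,0],[-0.04,0.028,0,0],[-0.04,0.028,0,0],[-0.04,0.028,0,0],[-0.04,0.028,0,0],[-0.04,0.028,0,0],[-0.04,0.028,0,0],[-0.04,0.028,0,0],[-0.04,0.028,0,0],[-0.04,0.028,0,0]]'
```

```text
t: 1.2
eef_pos: [0.2268, 0.6356, 0.3153]
tool_rot: [0.0, 0.754, 0.656, -0.0]
contact_force: [-0.6, 0.8, 0.7]
gripper_width: 0.999
grasp_force: 0.0
t: 2.3
eef_pos: [0.4675, 0.1677, 0.3155]
tool_rot: [-0.0, 0.753, 0.658, 0.0]
contact_force: [1.3, 0.4, 0.1]
gripper_width: 0.999
grasp_force: 0.0
```

```bash
python3 -m inch '[[-0.035,0.02,0,0],[-0.035,0.02,0,0],[-0.03,0.02,0,0],[0,0,0,0],[0,0,0,0],[0,0,0,0]]' && python3 - <<'E'
from station import bot
from h import *
from scipy.spatial.transform import Rotation as R
o=bot.get_obs();c=bot.read_camera("wrist")
T=np.eye(4);w=o["tool_rot"];T[:3,:3]=R.from_quat([w[1],w[2],w[3],w[0]]).as_matrix();T[:3,3]=o["eef_pos"]
c["world_from_camera"]=T@c["hand_eye"]
import pickle;pickle.dump(c,open("w1.pkl","wb"));cv2.imwrite("pics/w1.png",c["color"][...,::-1])
print(o["eef_pos"],proj(c,np.array([.5125,.0608,.2337])),np.round(c["hand_eye"],3).tolist())
E
```

```text
t: 2.9
eef_pos: [0.5128, 0.0639, 0.3151]
tool_rot: [-0.0, 0.752, 0.659, -0.0]
contact_force: [-0.7, 0.2, 0.1]
gripper_width: 1.002
grasp_force: 0.0
[0.51277287 0.06390371 0.31507817] [252.75028039 205.63117791] [[-0.001, 0.965, 0.262, 0.066], [1.0, 0.001, 0.002, 0.001], [0.001, 0.262, -0.965, -0.129], [0.0, 0.0, 0.0, 1.0]]
```

View pics/w1.png

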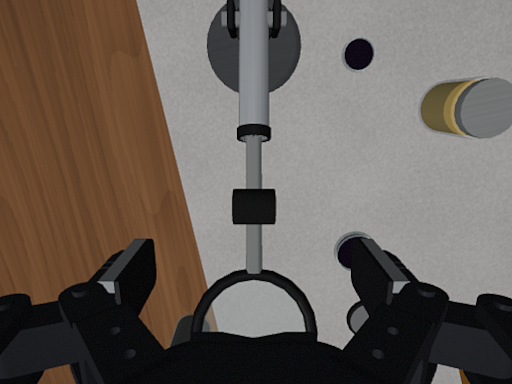

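Wrist view: the grip is at (254,206), 1 px from the prediction, and the arm is upright in the image, so the yaw is right. The big dish is at (352,250). I'll descend and take hold.

```bash
python3 -m inch '[[-0.003,0.001,0.02,0],[0,0,0.025,0],[0,0,0.025,0],[0,0,0.016,0],[0,0,0,0],[0,0,0,0]]' 0.06 && python3 -m inch '[[0,0,0,0],[0,0,0,0],[0,0,0,0],[0,0,0,0],[0,0,0,0],[0,0,0,0]]' 0 60; python3 - <<'E'
from station import bot
from h import *
import pickle
t=bot.read_camera("top");s=bot.read_camera("scene");pickle.dump((t,s),open("c1.pkl","wb"))
c=pickle.load(open("w1.pkl","rb"))
g=(c["color"][0:100,190:320].max(2)<75).astype(np.uint8)
r=np.where(g.any(1))[0];print([ (y,*(np.where(g[y])[0][[0,-1]]+190)) for y in (30,40,45,50,60,70,80,90)])
print("foot",plane(c,254,45,.006),"dish",plane(c,352,250,.012),plane(t,324.4,161.6,.01))
print("grip",plane(c,254,206,.2337))
E
```

```text
t: 3.55
eef_pos: [0.5138, 0.0604, 0.2296]
tool_rot: [-0.0, 0.752, 0.659, -0.0]
contact_force: [0.5, 0.2, 0.2]
gripper_width: 0.705
grasp_force: 0.0
t: 4.15
eef_pos: [0.5138, 0.0594, 0.2298]
tool_rot: [-0.0, 0.753, 0.658, 0.0]
contact_force: [-3.1, -0.7, 5.9]
gripper_width: 0.317
grasp_force: 59.8
[(30, np.int64(209), np.int64(298)), (40, np.int64(207), np.int64(299)), (45, np.int64(207), np.int64(300)), (50, np.int64(208), np.int64(299)), (60, np.int64(210), np.int64(297)), (70, np.int64(214), np.int64(293)), (80, np.int64(221), np.int64(286)), (90, np.int64(234), np.int64(273))]
foot [0.53117826 0.19453264 0.006     ] dish [ 0.63515128 -0.09638621  0.012     ] [ 0.63907823 -0.10276498  0.01      ]
grip [0.51330363 0.06042881 0.2337    ]
```

```bash
python3 -m inch '[[-0.002,0,0.004,0],[-0.0024,0,0.0042,0],[-0.0021,0,0.0042,0],[-0.0021,0,0.0043,0],[-0.0019,0,0.0043,0],[-0.0018,0,0.0044,0],[-0.0016,0,0.0044,0],[-0.0016,0,0.0044,0],[-0.0014,0,0.0045,0],[-0.0013,0,0.0045,0],[-0.001,0,0.0046,0],[-0.0008,0,0.0044,0]]'; python3 -m inch '[[0,0,0,0],[0,0,0,0],[0,0,0,0]]'; python3 - <<'E'
from station import bot
from h import *
import pickle
t=bot.read_camera("top");s=bot.read_camera("scene");pickle.dump((t,s),open("c2.pkl","wb"))
a=t["color"][145:225,205:345,::-1];b=s["color"][125:265,180:320,::-1]
cv2.imwrite("pics/crop2.png",np.hstack([cv2.resize(x,(400,y),interpolation=cv2.INTER_CUBIC) if y==400 else cv2.copyMakeBorder(cv2.resize(x,(400,229),interpolation=cv2.INTER_CUBIC),0,171,0,0,0) for x,y in ((a,229),(b,400))]))
E
```

```text
t: 5.45
eef_pos: [0.5111, 0.0385, 0.1776]
tool_rot: [0.0, 0.753, 0.658, -0.0]
contact_force: [-3.9, -2.8, 8.8]
gripper_width: 0.317
grasp_force: 64.2
t: 5.75
eef_pos: [0.511, 0.0385, 0.1775]
tool_rot: [0.0, 0.753, 0.658, -0.0]
contact_force: [-2.9, -3.7, 7.2]
gripper_width: 0.318
grasp_force: 64.2
```

View pics/crop2.png

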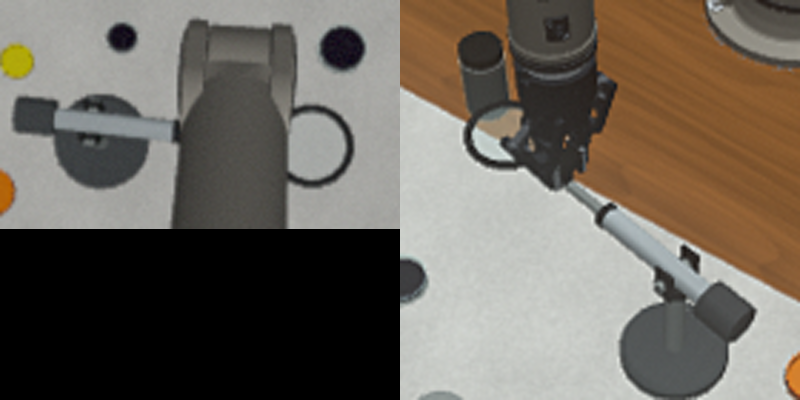

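The arm is near level and the force on the tool points outward, so the rod is pressed against its inner stop. Next, swing about 28.3° counter-clockwise on the arc.

```bash
python3 -m inch '[[0.0002,0.0077,0,-2.83],[0.0002,0.0077,0,-2.83],[0.0002,0.0077,0,-2.83],[0.0002,0.0077,0,-2.83],[0.0002,0.0077,0,-2.83],[0.0002,0.0077,0,-2.83],[0.0002,0.0077,0,-2.83],[0.0002,0.0077,0,-2.83],[0.0002,0.0077,0,-2.83],[0.0002,0.0077,0,-2.83]]'; python3 -m inch '[[0,0,0,0],[0,0,0,0],[0,0,0,0]]'; python3 - <<'E'
from station import bot
from h import *
from scipy.spatial.transform import Rotation as R
o=bot.get_obs();c=bot.read_camera("wrist")
T=np.eye(4);w=o["tool_rot"];T[:3,:3]=R.from_quat([w[1],w[2],w[3],w[0]]).as_matrix();T[:3,3]=o["eef_pos"]
c["world_from_camera"]=T@c["hand_eye"]
t=bot.read_camera("top");s=bot.read_camera("scene")
import pickle;pickle.dump((t,s,c),open("c3.pkl","wb"))
cv2.imwrite("pics/w3.png",np.hstack([cv2.resize(x,(400,300),interpolation=cv2.INTER_CUBIC) for x in (c["color"][...,::-1],s["color"][125:275,130:330,::-1])]))
G=o["eef_pos"]
for P in((.531,.1925),(.5295,.192)):
    v=G[:2]-P; print(np.linalg.norm(v),np.degrees(np.arctan2(v[1],v[0])))
print("tool x az",np.degrees(np.arctan2(T[1,0],T[0,0])))
E
```

```text
t: 6.85
eef_pos: [0.5869, 0.048, 0.1775]
tool_rot: [-0.0, 0.568, 0.823, -0.0]
contact_force: [-3.8, -0.7, 6.2]
gripper_width: 0.319
grasp_force: 63.9
t: 7.15
eef_pos: [0.5871, 0.0481, 0.1776]
tool_rot: [0.0, 0.569, 0.823, 0.0]
contact_force: [-1.6, -2.5, 6.4]
gripper_width: 0.318
grasp_force: 64.0
0.15492299765213055 -68.78138706116556
0.15500783094654794 -68.19762784252737
tool x az 110.68584647844484
```

View pics/w3.png

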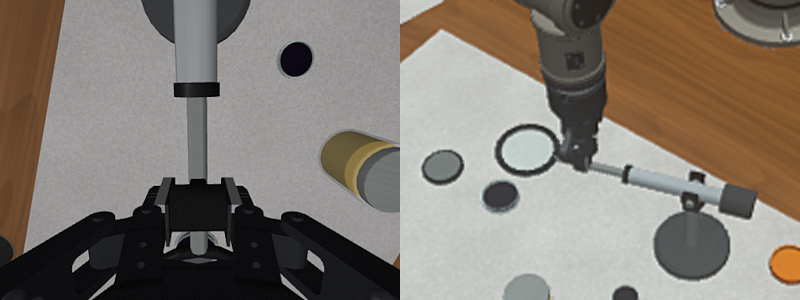

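Wrist view: the grip is held by its ends and the sleeve is nearly upright, with the mouth at about (196,88) in the half-size picture. Scene view: the lens rim is at crop pixel (529,150) and the mark is not showing, so the rod is in. Now I check arm direction against dish direction.

```bash
python3 - <<'E'
from h import *
import pickle
t,s,c=pickle.load(open("c3.pkl","rb")); t0,s0=pickle.load(open("c0.pkl","rb"))
az=lambda v:np.degrees(np.arctan2(v[1],v[0]))
# wrist: sleeve centre per row (bright, low-sat between edges)
im=c["color"].astype(int)
for v in (10,30,60,90,140,170,190):
    row=cv2.GaussianBlur(c["color"],(3,3),0)[v].astype(int).max(1); g=np.abs(np.diff(row)); 
    k=np.where(g[200:310]>9)[0]+200; print(v,k.tolist())
# scene lens ellipse
x0,y0,x1,y1=174,183,225,220
g=(s["color"][y0:y1,x0:x1].max(2)<85).astype(np.uint8)
cs,_=cv2.findContours(g,cv2.RETR_LIST,cv2.CHAIN_APPROX_NONE)
for k in sorted(cs,key=cv2.contourArea)[-3:]:
    if len(k)>5:
        e=cv2.fitEllipse(k);u=np.array(e[0])+[x0,y0];print("lens ell",u,e[1],plane(s,*u,.15),cv2.contourArea(k))
# dish/foot contours (foot mask) in both cams
for n,cc,(x0,y0,x1,y1),th in(("topdish",t0,(312,150,336,174),100),("scdish",s0,(168,212,192,234),125),("topfoot",t,(222,170,262,215),95),("scfoot",s,(250,225,300,268),95)):
    g=(cc["color"][y0:y1,x0:x1].max(2)<th).astype(np.uint8)
    k=max(cv2.findContours(g,cv2.RETR_EXTERNAL,cv2.CHAIN_APPROX_NONE)[0],key=cv2.contourArea)
    e=cv2.fitEllipse(cv2.convexHull(k));u=np.array(e[0])+[x0,y0];print(n,u.round(2),np.round(e[1],1),plane(cc,*u,.007).round(4))
E
```

```text
10 [220, 221, 222, 223, 276, 277]
30 [221, 222, 223, 276, 277, 305, 306, 307, 308]
60 [222, 223, 225, 277, 278]
90 [223, 224, 226, 276, 277, 278]
140 [238, 239, 263, 264, 265]
170 [238, 239, 240, 263, 264, 265]
190 [239, 240, 264, 265]
lens ell [180.8408742  217.72879791] (3.281146287918091, 13.565311431884766) [ 0.6865606  -0.02261862  0.15      ] 26.0
lens ell [193.27859688 199.26118088] (22.140195846557617, 28.152189254760742) [ 0.61806195 -0.03956948  0.15      ] 487.0
lens ell [202.79861832 198.03842545] (27.369766235351562, 51.0245246887207) [ 0.59821593 -0.02064236  0.15      ] 873.0
topdish [324.28 161.5 ] [15.2 15.5] [ 0.6401 -0.1027  0.007 ]
scdish [179.87 222.96] [15.2 17.6] [ 0.6441 -0.0999  0.007 ]
topfoot [238.6  193.58] [32.3 35.8] [0.5303 0.1975 0.007 ]
scfoot [275.6  244.99] [37.3 39.9] [0.5265 0.1896 0.007 ]
```

```bash
python3 - <<'E'
from h import *
import pickle
from scipy.optimize import least_squares
t,s,c=pickle.load(open("c3.pkl","rb")); t0,s0=pickle.load(open("c0.pkl","rb"));w1=pickle.load(open("w1.pkl","rb"))
az=lambda v:np.degrees(np.arctan2(v[1],v[0]))
for p,q in(((249.2,10),(250.5,85)),((249.2,10),(252,190)),((251.2,140),(252,190))):
    a,b=plane(c,*p,.15),plane(c,*q,.15); print("arm az wrist",az(b-a),a[:2],b[:2])
print("pivot by foot, w1:",end="")
def circ(cc,pts,r,z):
    X=np.array([plane(cc,*p,z)[:2] for p in pts])
    f=least_squares(lambda q:np.hypot(*(X-q[:2]).T)-r,X.mean(0),loss="soft_l1",f_scale=.001);return f.x,np.abs(f.fun).mean()
for n,cc,(x0,y0,x1,y1),th,lo in(("w1",w1,(195,0,315,100),75,45),("top0",t0,(220,178,262,215),95,193),("scene",s0,(250,225,300,270),95,249),("scene3",s,(250,225,300,270),95,249)):
    g=(cc["color"].max(2)<th)
    pts=[]
    for y in range(lo,y1):
        k=np.where(g[y,x0:x1])[0]
        if len(k)>6: pts+=[(x0+k[0]-.5,y),(x0+k[-1]+.5,y)]
    print(n,len(pts),circ(cc,pts,.058,.004))
for n,cc,(x0,y0,x1,y1),th in(("topdish",t0,(312,150,336,174),125),("scdish",s0,(168,212,192,234),125)):
    g=(cc["color"][y0:y1,x0:x1].max(2)<th).astype(np.uint8)
    k=max(cv2.findContours(g,cv2.RETR_EXTERNAL,cv2.CHAIN_APPROX_NONE)[0],key=cv2.contourArea);e=cv2.fitEllipse(k)
    print(n,np.add(e[0],[x0,y0]),plane(cc,*np.add(e[0],[x0,y0]),.010))
print("smalldish both cams", plane(t0,247.4,157.7,.006),plane(s0,242.2,273.4,.006),plane(c,378,76,.006))
E
```

```text
arm az wrist -68.45644201805065 [0.54939783 0.14403488] [0.56075548 0.11526595]
arm az wrist -68.56932227560924 [0.54939783 0.14403488] [0.57888273 0.06891668]
arm az wrist -68.54476941378914 [0.56983412 0.09194068] [0.57888273 0.06891668]
pivot by foot, w1:w1 92 (array([0.53035934, 0.19321551]), np.float64(0.00031239078567794))
top0 34 (array([0.53096059, 0.19234253]), np.float64(0.0009195644803588377))
scene 32 (array([0.531454  , 0.19299555]), np.float64(0.0006566979535074882))
scene3 32 (array([0.53140659, 0.19297402]), np.float64(0.0006406160413342504))
topdish [324.35749817 161.61290646] [ 0.63903428 -0.10261585  0.01      ]
scdish [179.86924267 222.94922733] [ 0.64528516 -0.09807733  0.01      ]
smalldish both cams [0.65771408 0.16651537 0.006     ] [0.66171519 0.1688049  0.006     ] [0.65861571 0.16677057 0.006     ]
```

```bash
python3 - <<'E'
from h import *
import pickle
t0,s0=pickle.load(open("c0.pkl","rb"));w1=pickle.load(open("w1.pkl","rb"))
f=lambda c,u,v,h:cv2.resize(c["color"][v-h:v+h,u-h:u+h,::-1],(260,260),interpolation=cv2.INTER_NEAREST)
cv2.imwrite("pics/dish.png",np.hstack([f(t0,324,162,13),f(s0,180,222,13),f(w1,352,250,26)]))
E
```

```text
(no output)
```

View pics/dish.png

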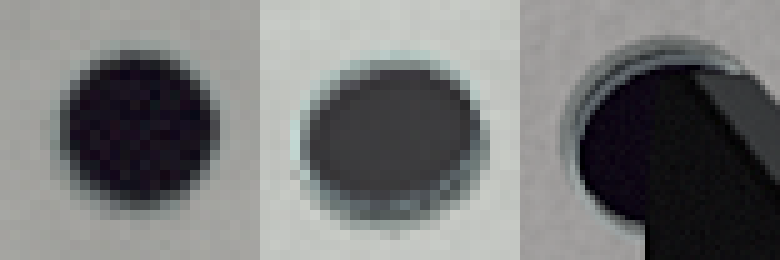

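Ink disc centres: top (324.4,161.6), scene (179.6,222.0). In the wrist view the left arc is visible from (338,253) to the bottom at about y=268.

```bash
python3 - <<'E'
from h import *
import pickle
from scipy.optimize import least_squares
t0,s0=pickle.load(open("c0.pkl","rb"));w1=pickle.load(open("w1.pkl","rb"))
P=np.array([.5305,.1926])
def show(n,D): v=D[:2]-P;print(n,D[:2].round(4),"dist",np.hypot(*v).round(4),"az",np.degrees(np.arctan2(v[1],v[0])).round(2))
show("top",plane(t0,324.4,161.6,.012));show("scene",plane(s0,179.55,222,.012))
g=w1["color"].max(2)<45; X=[]
for y in range(240,267):
    k=np.where(g[y,326:350])[0]
    if len(k): X.append(plane(w1,326+k[0]-.5,y,.012)[:2])
X=np.array(X)
for r in (.026,.0275,.029):
    f=least_squares(lambda q:np.hypot(*(X-q).T)-r,X.mean(0)+[0,0],loss="soft_l1",f_scale=.0007);show(f"w1 r{r} {np.abs(f.fun).mean():.5f}",f.x)
# rim sides check of radius in top: ink width
print(np.hypot(*(plane(t0,316.5,161.6,.012)-plane(t0,332.3,161.6,.012))[:2])/2)
E
```

```text
top [ 0.6386 -0.1026] dist 0.3143 az -69.88
scene [ 0.6441 -0.1002] dist 0.3141 az -68.8
w1 r0.026 0.00039 [ 0.64   -0.1027] dist 0.3149 az -69.66
w1 r0.0275 0.00047 [ 0.6416 -0.1031] dist 0.3158 az -69.41
w1 r0.029 0.00057 [ 0.6432 -0.1035] dist 0.3168 az -69.17
0.027464308455447322
```

Consensus dish azimuth is about -69.5° at 0.315 m, and the arm is at -68.5°. I'll swing 1° clockwise, then check level.

```bash
python3 -m inch '[[0,-0.0014,0,0.1],[0,-0.0014,0,0.1],[0,0,0,0],[0,0,0,0]]'; python3 - <<'E'
from station import bot
from h import *
from scipy.spatial.transform import Rotation as R
o=bot.get_obs();c=bot.read_camera("wrist")
T=np.eye(4);w=o["tool_rot"];T[:3,:3]=R.from_quat([w[1],w[2],w[3],w[0]]).as_matrix();T[:3,3]=o["eef_pos"]
c["world_from_camera"]=T@c["hand_eye"]
s=bot.read_camera("scene")
import pickle;pickle.dump((s,c),open("c4.pkl","wb"))
G=o["eef_pos"][:2]-[.5305,.1926];print("G",np.hypot(*G),np.degrees(np.arctan2(G[1],G[0])))
def cen(v,a,b):
    row=cv2.GaussianBlur(c["color"],(3,3),0)[v].astype(int).max(1);g=np.abs(np.diff(row))
    k=[x for x in range(a,b) if g[x]>9]; m=(a+b)/2
    L=[x for x in k if x<m];Rr=[x for x in k if x>m]; return (np.mean(L)+np.mean(Rr))/2+.5
p=[(cen(v,215,285),v) for v in range(5,30,3)]+[(cen(v,230,272),v) for v in range(140,190,6)]
X=np.array([plane(c,u,v,.15)[:2] for u,v in p]);d=np.linalg.svd(X-X.mean(0))[2][0];print("arm az",np.degrees(np.arctan2(-abs(d[1]),abs(d[0]))))
a=np.radians(-69.5)
im=cv2.resize(s["color"][180:250,170:310,::-1],None,fx=5,fy=5,interpolation=cv2.INTER_CUBIC)
for tl,col in((-.03,(255,0,0)),(0,(0,255,0)),(.03,(0,0,255))):
    dd=np.array([np.cos(a)*np.cos(tl),np.sin(a)*np.cos(tl),np.sin(tl)]);P=np.array([.5305,.1926,.15])
    for r in(-.085,.1,.245):
        u=proj(s,P+r*dd);print(tl,r,u.round(1));cv2.circle(im,tuple(int(x) for x in (u-[170,180]+.5)*5),2,col,-1)
cv2.imwrite("pics/s4.png",im)
E
```

```text
t: 7.7
eef_pos: [0.5855, 0.0476, 0.1778]
tool_rot: [0.001, 0.57, 0.821, 0.001]
contact_force: [3.1, -0.0, 5.3]
gripper_width: 0.319
grasp_force: 63.8
G 0.1551219838919443 -69.23239479269724
arm az -68.80062171427903
-0.03 -0.085 [306.6 226.1]
-0.03 0.1 [242.2 211.6]
-0.03 0.245 [194.8 200.9]
0 -0.085 [306.6 226.6]
0 0.1 [242.1 210.9]
0 0.245 [194.4 199.3]
0.03 -0.085 [306.5 227.2]
0.03 0.1 [242.1 210.3]
0.03 0.245 [194.1 197.8]
```

View pics/s4.png

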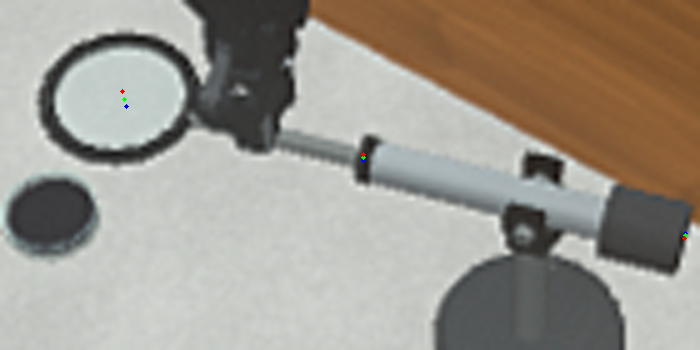

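Scene crop: the lens ellipse centre is (120,98) against (124.5,99) predicted for level, so tilt is about +0.01. The rod is in, with no red showing. I'll lower about 1 mm, swing the remaining ~0.5°, and steady.

```bash
cat > az.py <<'E'
from station import bot
from h import *
from scipy.spatial.transform import Rotation as R
o=bot.get_obs();c=bot.read_camera("wrist")
T=np.eye(4);w=o["tool_rot"];T[:3,:3]=R.from_quat([w[1],w[2],w[3],w[0]]).as_matrix();T[:3,3]=o["eef_pos"]
c["world_from_camera"]=T@c["hand_eye"]
G=o["eef_pos"][:2]-[.5305,.1926];print("G",np.hypot(*G),np.degrees(np.arctan2(G[1],G[0])),"tool out az",np.degrees(np.arctan2(-T[1,0],-T[0,0])))
def cen(v,a,b):
    row=cv2.GaussianBlur(c["color"],(3,3),0)[v].astype(int).max(1);g=np.abs(np.diff(row))
    k=[x for x in range(a,b) if g[x]>9]; m=(a+b)/2
    L=[x for x in k if x<m];Rr=[x for x in k if x>m]; return (np.mean(L)+np.mean(Rr))/2+.5
p=[(cen(v,230,272),v) for v in range(140,190,3)]
try: p+=[(cen(v,215,285),v) for v in range(5,30,3)]
except Exception: pass
X=np.array([plane(c,u,v,.15)[:2] for u,v in p if u==u]);d=np.linalg.svd(X-X.mean(0))[2][0];print("arm az",np.degrees(np.arctan2(-abs(d[1]),abs(d[0]))))
E
python3 -m inch '[[0,-0.001,0.0005,0.2],[0,-0.001,0.0005,0],[0,0,0,0],[0,0,0,0],[0,0,0,0],[0,0,0,0],[0,0,0,0]]'; python3 az.py
```

```text
t: 8.5
eef_pos: [0.5844, 0.047, 0.1773]
tool_rot: [0.001, 0.572, 0.82, 0.002]
contact_force: [4.5, 0.2, 7.7]
gripper_width: 0.315
grasp_force: 64.1
G 0.1552396254998699 -69.67095283810657 tool out az -69.81046852139642
arm az -69.164342795973
```

```bash
python3 -m inch '[[0,0,0,0],[0,0,0,0],[0,0,0,0],[0,0,0,0],[0,0,0,0],[0,0,0,0],[0,0,0,0],[0,0,0,0]]'; python3 az.py; python3 -m inch '[[-0.006,0,0,0],[-0.006,0,0,0],[-0.006,0,0,0],[-0.006,0,0,0],[-0.006,0,0,0],[-0.006,0,0,0],[-0.006,0,0,0],[-0.006,0,0,0],[-0.006,0,0,0],[-0.006,0,0,0],[-0.006,0,0,0],[-0.003,0,0,0]]'; python3 -m inch '[[0,0,0,0],[0,0,0,0],[0,0,0,0]]'; python3 az.py
```

```text
t: 9.35
eef_pos: [0.5844, 0.047, 0.1773]
tool_rot: [0.001, 0.572, 0.82, 0.002]
contact_force: [3.0, 0.4, 7.9]
gripper_width: 0.321
grasp_force: 64.1
G 0.15523658156700812 -69.67076403374095 tool out az -69.80951176155371
arm az -69.18788376700421
t: 10.6
eef_pos: [0.6058, -0.0138, 0.1755]
tool_rot: [-0.002, 0.571, 0.821, 0.002]
contact_force: [-1.6, 9.4, 2.7]
gripper_width: 0.315
grasp_force: 63.5
t: 10.9
eef_pos: [0.6057, -0.0133, 0.1755]
tool_rot: [-0.002, 0.571, 0.821, 0.002]
contact_force: [-0.8, 9.8, 3.4]
gripper_width: 0.319
grasp_force: 63.5
G 0.2192284175326782 -69.9357581295742 tool out az -69.60186038193616
arm az -69.66174052990144
```

```bash
python3 - <<'E'
from station import bot
from h import *
c=bot.read_camera("wrist");s=bot.read_camera("scene");t=bot.read_camera("top")
import pickle;pickle.dump((t,s,c),open("c5.pkl","wb"))
P=np.array([.5305,.1926,.15]);a=np.radians(-69.5)
u=np.array([x for x in (proj(s,P+np.array([np.cos(a),np.sin(a),0])*r) for r in (.1,.309,.315))]);print(u)
f=cv2.resize(s["color"][180:250,155:275,::-1],(600,350),interpolation=cv2.INTER_CUBIC)
w=cv2.resize(c["color"][0:210,170:340,::-1],(200,247),interpolation=cv2.INTER_CUBIC)
im=np.zeros((350,800,3),np.uint8);im[:,:600]=f;im[:247,600:]=w;cv2.imwrite("pics/s5.png",im)
h=c["color"].astype(int);m=(h[...,0]>90)&(h[...,1]<70)&(h[...,2]<70);m[:, :200]=0;m[:,300:]=0;ys,xs=np.where(m);print("red",len(ys),ys.min() if len(ys) else 0,ys.max() if len(ys) else 0,xs.mean() if len(xs) else 0)
E
```

```text
[[242.13824736 210.94806901]
 [174.01823918 194.36096986]
 [172.1310406  193.90144041]]
red 0 0 0 0
```

View pics/s5.png

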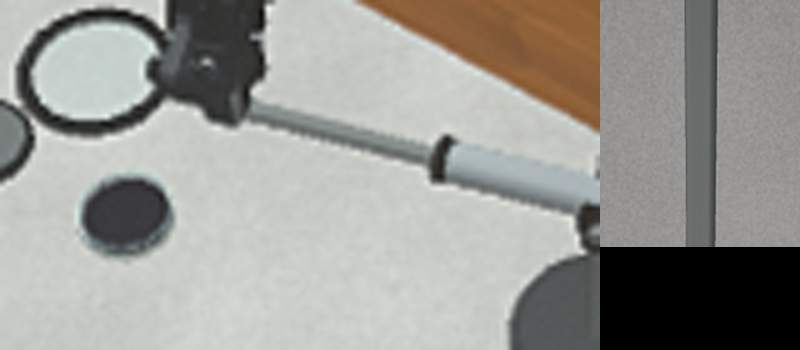

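The red ring is not out yet (rod at about 64 mm). The lens ellipse is at (173.6,193.9) against (174.0,194.4) predicted for level. I'll pull 6 mm more.

```bash
python3 -m inch '[[-0.002,0.0004,0,0],[-0.002,0.0004,0,0],[-0.002,0,0,0],[0,0,0,0],[0,0,0,0],[0,0,0,0]]'; python3 az.py; cat >red.py <<'E'
from station import bot
from h import *
c=bot.read_camera("scene");t=bot.read_camera("top")
h=c["color"].astype(int);k=h[200:222,225:255];m=k[...,0]-np.maximum(k[...,1],k[...,2]);print("scene red px",(m>25).sum(),m.clip(0).sum(),np.argwhere(m>25).mean(0)+[200,225] if (m>25).any() else "")
cv2.imwrite("pics/s6.png",cv2.resize(np.hstack([c["color"][180:250,150:260,::-1],t["color"][140:210,235:345,::-1]]),None,fx=3.6,fy=3.6,interpolation=cv2.INTER_CUBIC))
E
python3 red.py
```

```text
t: 11.7
eef_pos: [0.608, -0.0185, 0.1752]
tool_rot: [-0.003, 0.571, 0.821, 0.001]
contact_force: [-1.8, 9.9, 3.2]
gripper_width: 0.318
grasp_force: 63.5
G 0.22490617877545555 -69.84713253123944 tool out az -69.58134395666383
arm az -69.65020967078243
scene red px 8 550 [210.5  240.75]
```

View pics/s6.png

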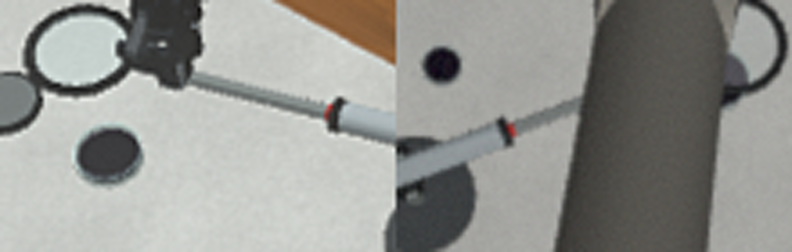

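The red ring has just come out at the mouth: scene pixel (241,210), also seen in top. Now a same-camera check of the lens against the point above the dish.

```bash
python3 -m inch '[[-0.0004,0.0005,0,0],[0,0,0,0],[0,0,0,0],[0,0,0,0]]'; python3 az.py; python3 - <<'E'
from station import bot
from h import *
s=bot.read_camera("scene");t=bot.read_camera("top")
for n,c,d in(("scene",s,(179.55,222.)),("top",t,(324.4,161.6))):
    D=plane(c,*d,.012);print(n,"above dish px",proj(c,np.r_[D[:2],.15]))
g=(s["color"][176:215,148:200].max(2)<90).astype(np.uint8)
cs,h=cv2.findContours(g,cv2.RETR_CCOMP,cv2.CHAIN_APPROX_NONE)
for k,hh in zip(cs,h[0]):
    if hh[3]>=0 and cv2.contourArea(k)>150: # inner glass
        e=cv2.fitEllipse(k);u=np.add(e[0],[148,176]);print("scene lens",u,e[1],plane(s,*u,.15))
# top: visible right arc of lens rim: outer radius .0465 circle at z=.15
from scipy.optimize import least_squares
m=t["color"].max(2)<60;X=[]
for y in range(140,168):
    k=np.where(m[y,330:360])[0]
    if len(k): X.append(plane(t,330+k[-1]+.5,y,.15)[:2])
X=np.array(X);f=least_squares(lambda q:np.hypot(*(X-q).T)-.0465,[.64,-.1],loss="soft_l1",f_scale=.001);print("top lens",f.x,len(X),np.abs(f.fun).mean())
E
```

```text
t: 12.25
eef_pos: [0.6083, -0.0186, 0.1751]
tool_rot: [-0.003, 0.57, 0.821, 0.001]
contact_force: [-2.1, 9.8, 2.3]
gripper_width: 0.322
grasp_force: 63.5
G 0.22507345770448017 -69.7725852475687 tool out az -69.56248151578716
arm az -69.71850599821612
scene above dish px [171.88070502 194.96773908]
top above dish px [328.73335976 152.16281765]
scene lens [172.81363678 192.99878502] (20.443159103393555, 31.418882369995117) [ 0.63721534 -0.10325012  0.15      ]
top lens [ 0.61651667 -0.12262615] 26 0.007053410167066051
```

```bash
python3 - <<'E'
from station import bot
from h import *
from scipy.optimize import least_squares
from scipy.ndimage import map_coordinates
s=bot.read_camera("scene");t=bot.read_camera("top")
def fit(c,guess,angs,z=.15):
    g=c["color"].max(2).astype(float);q=np.array(guess,float)
    for it in range(4):
        X=[]
        for a in np.radians(angs):
            rr=np.linspace(.033,.056,60);d=np.array([np.cos(a),np.sin(a)])
            uv=np.array([proj(c,np.r_[q+r*d,z]) for r in rr])
            v=map_coordinates(g,[uv[:,1],uv[:,0]],order=1)
            if v.min()<85 and v[0]>110 and v[-1]>110:   # ring with bright both sides: darkness centroid
                w=np.clip(130-v,0,None);X.append(q+(rr*w).sum()/w.sum()*d)
        X=np.array(X);f=least_squares(lambda p:np.hypot(*(X-p[:2]).T)-p[2],[*q,.044],loss="soft_l1",f_scale=.0007);q=f.x[:2]
    return f.x,len(X),np.abs(f.fun).mean()
allA=range(0,360,6)
for z in(.15,.153): print(z,"scene",fit(s,(.640,-.102),allA,z),"top",fit(t,(.640,-.102),allA,z))
print("dish scene",plane(s,179.55,222,.012),"top",plane(t,324.4,161.6,.012))
E
```

```text
0.15 scene (array([ 0.6391284 , -0.10426853,  0.04242315]), 45, np.float64(0.0004335893196258079)) top (array([ 0.64016056, -0.10272851,  0.04194294]), 26, np.float64(0.00018994332958859584))
0.153 scene (array([ 0.6405115 , -0.10214689,  0.04229116]), 45, np.float64(0.0004310854336307785)) top (array([ 0.63942861, -0.10237707,  0.04185988]), 26, np.float64(0.00018884600517908286))
dish scene [ 0.64407579 -0.10021595  0.012     ] top [ 0.63863538 -0.10255352  0.012     ]
```

In top, the lens centre is about 1.5 mm from the dish centre. The lens height comes out at about 0.152, so it is level. The ring is just out and the hold is steady, so I'm handing in.

```bash
python3 -m inch '[[0,0,0,0],[0,0,0,0],[0,0,0,0],[0,0,0,0],[0,0,0,0]]' && python3 -c "
from station import bot
print(bot.hand_in())"
```

```text
t: 13.0
eef_pos: [0.6083, -0.0186, 0.175]
tool_rot: [-0.003, 0.57, 0.821, 0.001]
contact_force: [-2.6, 9.1, 3.0]
gripper_width: 0.317
grasp_force: 63.5
the job is handed in; nothing more can be done
None
```

Handed in at 13 s with no verdict returned: the arm is about level and pointed at the dish, the rod is out about 70 mm with the red ring just clear of the mouth, and the gripper is holding the lens about 1–2 mm off the dish centre by my camera measurements.

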